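Set out a metal sample group for its record photograph

ROBOT

A 6-joint arm with a two-finger parallel gripper is mounted at the origin on the work surface. World frame = base frame: x ahead of the robot, y to its left, z up, the work surface at z = 0. Lengths are in m, angles in rad, forces in N, time in s.
With the tool pointing down it reaches from about 0.35 to 0.8 m from the base axis. Payload 7.3 kg.
Tool frame: the origin (TCP) lies between the finger pads; the fingertips stand 25 mm ahead of it and the grasp point (between the pads) lies 6 mm ahead of it (r.tip_extent is the distance from the TCP to the fingertips, in m); z points along the fingers, y is the line along which they close (so a half turn about z gives the same grasp; the last joint's range is limited). The gripper opens to 85 mm and grips with 20 to 120 N. Pads are 22 mm wide; open, the fingers measure 114 mm over their backs; the gripper's body (76 mm by 85 mm) begins 54 mm behind the grasp point. The pads swing forward as they close: fully open they stand 13 mm farther back than shut.
Start: joints at [1.056, 0.342, 1.524, -0, 1.275, -0.146], TCP at [0.189, 0.49, 0.256] pointing down, gripper open.
Joint ranges: [-2.53, 2.53], [-0.77, 2.02], [0.04, 2.7], [-1, 4.14], [0.28, 2.66], [-3.11, 3.11]. Speed limits (rad/s): [2.57, 2.57, 3.14, 3.14, 3.14, 3.14].

INTERFACE

Orientations are given as a unit quaternion [x, y, z, w].
In Python, from workcell import r, command_gripper, optics gives the robot as it stands. The module is installed in compiled form; this text tells all that it offers. Calls block until the motion is done:
- r.reach(position, orientation): joint-space move of the TCP to a pose.
- r.move_straight(position, orientation=None, speed=0.15, max_force=None): straight line of the TCP; orientation=None keeps the orientation; speed is the mean speed in m/s. With max_force (N) it stops when the force on the tool has changed by that much, and returns True; else False.
- r.movej(angles): joint-space move.
- command_gripper(opening, force=None): finger opening in m; force is the grip in N (None keeps the last); returns when the fingers have stopped.
- r.hold(seconds).
- r.solve_ik(position, orientation): joint angles nearest the present ones, or None.
- r.read_state(): the state.
- optics.get_image(name): name is "scene" or "top" or "wrist"; returns (picture, depth): 420x560x3 uint8, red, green, blue; 420x560 float32, m along the optical axis (not along the pixel's ray), 0 where there is no reading.
- optics.camera_model(name): a dict with "K" (3x3 intrinsics, pixels), "R" (3x3) and "t" (3): a world point X has camera coordinates R X + t; the wrist camera has in their place "tool_from_camera" (4x4, takes a point from camera to tool coordinates, whose origin is the TCP and whose axes are the flange's). Camera axes: x right, y down, z forward; pixel columns grow to the right and rows downward; lengths in m; the calibration is good to about 2 mm. A picture is of the moment at which its call begins: read the wrist's pose just before it. camera_model takes no time and is no camera call.
A pose or a line that the arm cannot do raises r.PlanningError and nothing moves.
- r.finish_job(): hands the job in; it is judged then, once.
The state is a dict: "time_s": time; "joint_positions": joint angles; "dq": joint speeds; "tau": joint torques, N m; "eef_pos": TCP position; "eef_rot": TCP orientation; "contact_force": force on the tool from outside, world axes, zero at the start; "torque": the same for the moment, N m; "grip_width": finger opening in m; "grip_force": force on a finger pad.
Only numpy, scipy, OpenCV 4.12 (cv2) and the standard library are available. Lean on these libraries where they do the work, as an engineer would, in place of code of your own. Each camera call takes 0.05 s, during which the arm holds its last target. There are 200 camera calls.

TASK

Set out the sample group on the black layout mat for its record photo. Take the top carrier plate from the spring-loaded dispenser (leave the others in it) and lay it on the mat midway between the round riser and the scale block, squared up with the mat, and stand the round resin mount on the middle of that plate. Stand the hexagonal offcut on the middle of the round riser, and stand the square tube offcut directly behind the plate, halfway between the plate and the mat's raised back strip; set everything down upright and never tip the resin mount over.

Things in the scene. Friction and masses are not known exactly. Their poses are not given: they have to be found in the camera images.
- mat: Black rubber mat, fixed, 190 (x) x 280 (y) x 3 mm. Origin: centre of underside, on the desk. Along its back (+x) edge a raised aluminium strip, front face at x = +86 mm, top at z = 15 mm. +x points to the mat's back (away from the robot, +-20 deg), +y to its left. Riser and scale block stand on it at x = -35, y = +100 and -100 mm, which side varies; midway is x = -35, y = 0.
- riser: Round aluminium riser, a plain disc 70 mm in diameter and 20 mm high, fixed on the mat. Origin: centre of its underside (on the mat); its flat top is 20 mm above that, 23 mm above the desk.
- scale_block: Rectangular steel scale block with black graduation lines on top, 50 (x) by 64 (y) by 20 mm high, fixed on the mat. Origin: centre of its underside. Nothing is put on it.
- dispenser: Spring-loaded plate dispenser, fixed: grey base 100 x 100 x 10 mm, a steel angle post at each corner of a stack of three carrier plates, open for 49 mm in the middle of each side. Posts reach 50 mm above the desk; inner faces 32.5 mm, outer faces 35.5 mm from the axis. Origin: centre of the underside, on the stack's axis; x, y along its sides.
- lift (a joint): Spring-driven floor under the plates in the dispenser, upward travel in m: 0 with all three plates in; rises about 0.012 when the top plate is pulled off, lifting the next into its place; about 0.024 with one left. Pressing on the full stack does not move it. White pointer at the dispenser's -x side.
- plate: Top carrier plate in the dispenser, aluminium, 109 g: square flange 62 x 62 x 7 mm above a square foot 52 x 52 x 5 mm. Origin: centre of the foot's underside, at the start 42 mm above the desk (flange 47 to 54 mm, top 4 mm clear of the posts). x, y along its sides. Two more lie loose below, 12 mm lower each: grip the flange only, in the open middle of two opposite sides, and lift straight up.
- mount: Resin-mounted specimen: an upright round black puck 40 mm in diameter, 24 mm high, about 50 g, with a small bright rectangle of metal in its upper face. Origin: centre of its underside.
- hex: Offcut of steel hexagon bar, standing upright: 36 mm across flats, 34 mm high, about 300 g. Origin: centre of its underside. Its x axis, and each 60 degrees from it, is square to a pair of flats.
- tube: Offcut of square aluminium tube, standing on end: 45 x 45 mm outside, wall 3 mm, 42 mm high, open at the top, about 57 g. Origin: centre of its underside; x and y square to its sides.
Not all that is in view belongs to the job. What is shaped like the tube but red or yellow is not meant.

How it is judged:
At the end, for the whole second after the job is handed in: Plate flat on mat, 12 mm of midway between blocks, square to 0.2 rad; two plates left (lift 0.008 to 0.017). Mount on plate within 10 mm of centre, hex on riser within 12 mm, tube within 14 mm of halfway plate to strip (mat x 41 mm), 15 mm sideways. Upright to 0.1 rad, at rest (x of plate in the frame of mat between -0.047 and -0.023 m and y of plate in the frame of mat between -0.012 and 0.012 m and height (world z) of each of plate, tube below 0.006 m and angle between each of plate, mount, hex, tube's own z axis and vertical below 0.1 rad and (angle between the x axis of plate and the x axis of mat, either way round below 0.2 rad or angle between the x axis of plate and the y axis of mat, either way round below 0.2 rad) and value of joint lift between 0.008 and 0.017 m and horizontal distance between mount and plate below 0.01 m and z of mount in the frame of plate between 0.009 and 0.015 m and horizontal distance between hex and riser below 0.012 m and z of hex in the frame of riser between 0.017 and 0.023 m and x of tube in the frame of mat between 0.027 and 0.055 m and y of tube in the frame of mat between -0.015 and 0.015 m and linear speed of each of plate, mount, hex, tube below 0.01 m/s); the robot touches nothing.
It fails at once if the resin mount is tipped over (angle between mount's own z axis and vertical above 0.7 rad).
It also fails if it takes over 104 s, if anything falls off the work surface, if the arm or the gripper's body presses on something with over 40 N, if the wrist force passes 120 N, or if a joint passes its speed limit or range.

## Working session

There is one attempt and no reset: what is moved stays moved. The work goes in short steps, each a Python script; the robot and the scene stay as the last script left them, time stands still between calls to the robot, and variables do not carry over. Pictures are saved under pics/ and viewed, at most 14 in all, crops included, and the job is handed in when it is done.

```bash
mkdir -p pics; cat > h.py <<'E'
import numpy as np, cv2
from workcell import r, command_gripper, optics
from scipy.spatial.transform import Rotation as Rot
def cam(name):
    m=optics.camera_model(name); K=np.array(m["K"])
    if name=="wrist":
        s=r.read_state(); T=np.eye(4); T[:3,:3]=Rot.from_quat(s["eef_rot"]).as_matrix(); T[:3,3]=s["eef_pos"]
        W=T@np.array(m["tool_from_camera"])
    else:
        R=np.array(m["R"]); W=np.eye(4); W[:3,:3]=R.T; W[:3,3]=-R.T@np.array(m["t"])
    return K,W
def shot(name,fn=None):
    K,W=cam(name); p,d=optics.get_image(name)
    if fn: cv2.imwrite(f"pics/{fn}.png",p[:,:,::-1]); np.savez(f"pics/{fn}.npz",p=p,d=d,K=K,W=W)
    return p,d,K,W
def load(fn):
    z=np.load(f"pics/{fn}.npz"); return z["p"],z["d"],z["K"],z["W"]
def ray(K,W,uv,z):
    uv=np.atleast_2d(uv).astype(float); c=np.c_[(uv[:,0]-K[0,2])/K[0,0],(uv[:,1]-K[1,2])/K[1,1],np.ones(len(uv))]
    d=c@W[:3,:3].T; o=W[:3,3]; return o+d*((z-o[2])/d[:,2])[:,None]
def cloud(d,K,W):
    v,u=np.indices(d.shape); c=np.stack([(u-K[0,2])/K[0,0]*d,(v-K[1,2])/K[1,1]*d,d],-1)
    P=c@W[:3,:3].T+W[:3,3]; P[d<=0]=np.nan; return P
def pix(K,W,X):
    c=(np.atleast_2d(X)-W[:3,3])@W[:3,:3]; return np.c_[K[0,0]*c[:,0]/c[:,2]+K[0,2],K[1,1]*c[:,1]/c[:,2]+K[1,2]]
E
python3 - <<'E'
from h import *
for n in ("top","scene"):
    p,d,K,W=shot(n,n+"0"); print(n,K.tolist(),W.round(3).tolist())
s=r.read_state(); print(s["time_s"],s["eef_rot"],r.tip_extent); print(optics.camera_model("wrist"))
a=cv2.imread("pics/top0.png");cv2.imwrite("pics/top0v.png",cv2.resize(a,(800,600)))
a=cv2.imread("pics/scene0.png");cv2.imwrite("pics/scene0v.png",cv2.resize(a,(800,600)))
E
```

```text
top [[512.8694134704479, 0.0, 282.62618310895954], [0.0, 512.8694134704479, 210.81523075629067], [0.0, 0.0, 1.0]] [[-0.017, -0.988, 0.153, 0.393], [-0.999, 0.021, 0.029, 0.017], [-0.032, -0.152, -0.988, 1.21], [0.0, 0.0, 0.0, 1.0]]
scene [[405.7385748836989, 0.0, 278.8268518085638], [0.0, 405.7385748836989, 209.49388425829213], [0.0, 0.0, 1.0]] [[0.773, 0.523, -0.358, 0.938], [0.634, -0.631, 0.447, -0.457], [0.008, -0.572, -0.82, 0.992], [0.0, 0.0, 0.0, 1.0]]
0.1 [ 1.83338406e-01  9.83049639e-01 -6.24063752e-04 -2.15672078e-04] 0.025
{'K': array([[368.96642745,   0.        , 276.85233467],
       [  0.        , 368.96642745, 211.270432  ],
       [  0.        ,   0.        ,   1.        ]]), 'tool_from_camera': array([[ 1.30362555e-04, -9.51382415e-01, -3.08012149e-01,
         7.90485730e-02],
       [ 9.99999721e-01,  3.50445713e-04, -6.59212210e-04,
        -1.73402298e-05],
       [ 7.35104441e-04, -3.08011977e-01,  9.51382195e-01,
        -1.16839101e-01],
       [ 0.00000000e+00,  0.00000000e+00,  0.00000000e+00,
         1.00000000e+00]])}
```

View pics/top0v.png

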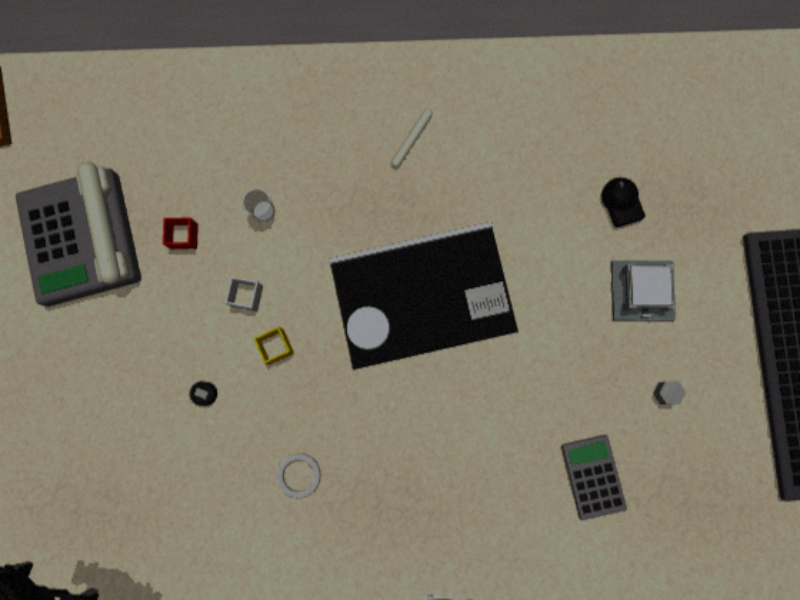

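View pics/scene0v.png

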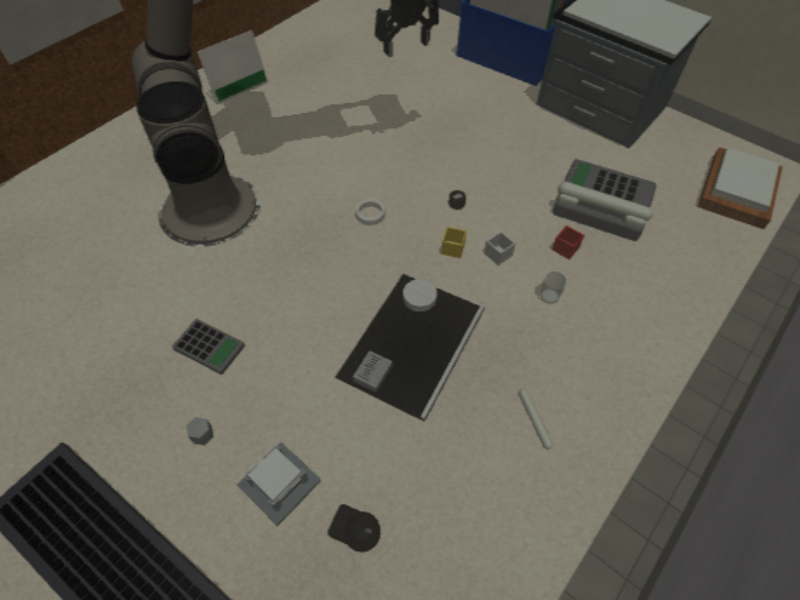

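Top view (800×600 view pixels) shows these candidates and choices:
- **Tube:** bare grey at (244,295). The red (180,234) and yellow (274,346) ones are not meant.
- **Mount:** black puck with a bright rectangle at (203,393). The black item at (621,195) and the ring at (299,475) are not it.
- **Hex:** (670,393). The tumbler at (258,205) is not it.
- **Plate:** top of the dispenser at (651,286).
- **Riser and scale block:** riser at (368,327), scale block at (487,300). The raised strip is along the upper edge of the mat, from (332,262) to (492,227).

The scene view shows the same layout: mount (457,199), tube (500,248), hex (200,431), plate (276,473).

```bash
cat > m0.py <<'E'
from h import *
t=load("top0"); s=load("scene0"); Pt=cloud(*t[1:]); Ps=cloud(*s[1:])
it={"mount":(203,393,.024),"tube":(244,295,.042),"hex":(670,393,.034),"plate":(651,286,.054),"riser":(368,327,.023),"block":(487,300,.023)}
print("desk z",np.nanmedian(Pt[200:300,300:380,2]),np.nanmedian(Ps[180:260,150:220,2]))
for n,(u,v,h) in it.items():
    c=ray(*t[2:],(u*.7,v*.7),h)[0]
    for nm,P in(("top",Pt),("scene",Ps)):
        near=np.hypot(P[...,0]-c[0],P[...,1]-c[1])<.05
        z=P[...,2][near]; zt=np.percentile(z[z>.008],80) if (z>.008).any() else np.nan
        m=near&(abs(P[...,2]-zt)<.005)
        if m.sum()<8: print(n,nm,"few",zt);continue
        k=max(1,0); lab=cv2.connectedComponents(m.astype(np.uint8))[1]
        XY=P[m][:,:2]; b=cv2.minAreaRect((XY*1000).astype(np.float32))
        print(n,nm,"n",m.sum(),"zt",round(float(np.median(P[m][:,2])),4),"mean",XY.mean(0).round(4),"rect mm",np.round(b[0],1),np.round(b[1],1),round(b[2],1))
# mat: dark mask
hsv=cv2.cvtColor(t[0],cv2.COLOR_RGB2HSV); m=((hsv[...,2]<60)).astype(np.uint8)
cs=cv2.findContours(m,cv2.RETR_EXTERNAL,cv2.CHAIN_APPROX_NONE)[0]
for c in cs:
    if cv2.pointPolygonTest(c,(300,215),False)>0:
        W=ray(*t[2:],c[:,0],.003)[:,:2]; b=cv2.minAreaRect((W*1000).astype(np.float32)); print("mat",b)
tiles=[cv2.resize(t[0][int(v*.7)-25:int(v*.7)+25,int(u*.7)-30:int(u*.7)+30],(300,250),interpolation=cv2.INTER_CUBIC) for u,v,h in list(it.values())[:4]]
cv2.imwrite("pics/crop0.png",np.vstack([np.hstack(tiles[:2]),np.hstack(tiles[2:])])[:,:,::-1])
E
python3 m0.py
```

```text
desk z 0.0009446750276699278 0.0015402209815268408
mount top n 219 zt 0.0248 mean [0.4331 0.3833] rect mm [433.3 383.2] [37.3 38.7] 22.9
mount scene n 87 zt 0.0261 mean [0.436  0.3818] rect mm [436.8 382.4] [36.6 38.5] 9.3
tube top n 119 zt 0.0422 mean [0.5943 0.3178] rect mm [594.9 316.5] [47.  45.2] 78.1
tube scene n 102 zt 0.0414 mean [0.5967 0.3159] rect mm [596.3 315.8] [48.7 47.8] 77.9
hex top n 217 zt 0.034 mean [ 0.4203 -0.3685] rect mm [ 419.7 -368.1] [35.8 38.8] 59.3
hex scene n 182 zt 0.0352 mean [ 0.4225 -0.3696] rect mm [ 422.  -369.7] [39.9 36.2] 24.7
plate top n 759 zt 0.0538 mean [ 0.5896 -0.3407] rect mm [ 589.6 -340.5] [71.3 69.6] 87.0
plate scene n 743 zt 0.0548 mean [ 0.5915 -0.3428] rect mm [ 591.  -341.9] [70.1 69.8] 87.7
riser top n 617 zt 0.0235 mean [0.5347 0.1127] rect mm [535.7 112.6] [65.8 68.8] 89.8
riser scene n 357 zt 0.0244 mean [0.5374 0.1105] rect mm [537.3 110.9] [68.3 67.5] 83.2
block top n 529 zt 0.0233 mean [ 0.5756 -0.083 ] rect mm [575.8 -83.1] [50.2 64.3] 11.3
block scene n 395 zt 0.0243 mean [ 0.578 -0.085] rect mm [577.3 -84. ] [50.8 66.7] 11.3
mat ((585.5675048828125, 20.972488403320312), (182.7062225341797, 279.26788330078125), 11.703937530517578)
```

View pics/crop0.png

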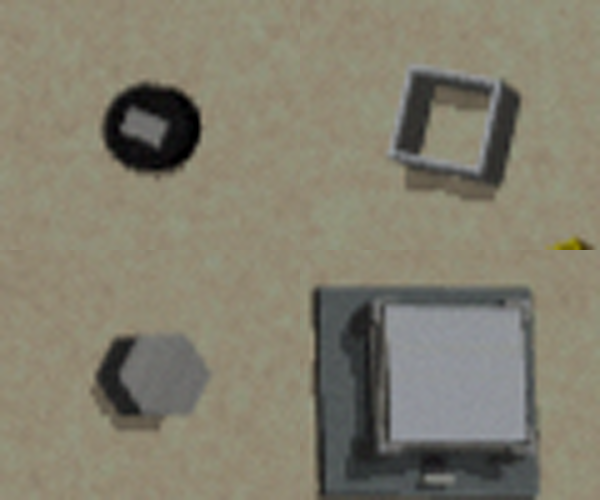

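The crops confirm the choices: black puck with a metal rectangle, open grey tube, hexagon, and the plate in the dispenser posts. The heights from both views match the text. Next I probe the desk to find where the tips sit at 62 mm opening, then look at the dispenser from close by.

```bash
cat >> h.py <<'E'
def quat(deg): return (Rot.from_euler("z",deg,degrees=True)*Rot.from_euler("x",180,degrees=True)).as_quat()
def yaw_pick(pos,deg,step=180):
    "yaw among deg+k*step whose IK keeps the wrist joint nearest zero"
    best=None
    for k in range(360//step):
        y=deg+k*step; q=r.solve_ik(pos,quat(y))
        if q is not None and (best is None or abs(q[5])<best[0]): best=(abs(q[5]),y)
    return best[1]
E
python3 - <<'E'
from h import *
b=r.read_state()["time_s"]
p=np.array([.47,-.22,.12]); q=quat(yaw_pick(p,87,90))
r.reach(p,q); command_gripper(.062,40)
print(r.read_state()["grip_width"])
r.move_straight([.47,-.22,.05],speed=.15)
hit=r.move_straight([.47,-.22,.005],speed=.03,max_force=4); s=r.read_state(); print("touch",hit,s["eef_pos"],s["contact_force"])
r.move_straight([.47,-.22,.15],speed=.2); command_gripper(.085)
v=[.588,-.341,.24]; y=yaw_pick(v,87,90); print("yaw",y)
r.reach(v,quat(y)); r.hold(.3); shot("wrist","w_disp"); s=r.read_state(); print(s["time_s"]-b,s["eef_pos"],s["joint_positions"])
E
```

```text
0.06216260357015635
touch True [ 0.46990962 -0.21992508  0.01944574] [-1.66390686  0.64034503  7.34107523]
yaw 87
7.0167 [ 0.58782487 -0.34053024  0.24000072] [-6.37765593e-01  6.47785854e-01  1.06040876e+00  1.32358147e-06
  1.43367056e+00 -5.85800306e-01]
```

View pics/w_disp.png

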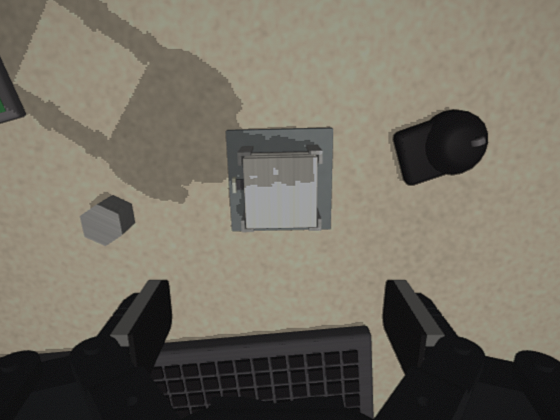

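Probe result: at 62 mm opening the tips stand 19.4 mm ahead of the TCP. The wrist view shows the plate's top at about (280,192), the white pointer at (236,187) on the dispenser's −x side, and the hex top at (103,224). I'll grip along the dispenser's y so the fingers stay clear of the pointer.

```bash
cat >> h.py <<'E'
def top_face(img,c,rad,lo,hi):
    "world xy (mm) of points between heights lo..hi within rad of c, cleaned"
    p,d,K,W=img; P=cloud(d,K,W); m=((np.hypot(P[...,0]-c[0],P[...,1]-c[1])<rad)&(P[...,2]>lo)&(P[...,2]<hi)).astype(np.uint8)
    n,lab,st,_=cv2.connectedComponentsWithStats(m); k=1+np.argmax(st[1:,4]); m=(lab==k)
    uv=np.argwhere(m)[:,::-1]; z=float(np.median(P[m][:,2]))
    return m,z,(ray(K,W,uv,z)[:,:2]*1000).astype(np.float32)
def widths(XY,step=1,per=180):
    a=np.radians(np.arange(0,per,step)); s=XY@np.stack([np.cos(a),np.sin(a)]); return np.degrees(a),np.percentile(s,99.5,0)-np.percentile(s,.5,0)
E
python3 - <<'E'
from h import *
I=load("w_disp")
m,z,XY=top_face(I,(.589,-.341),.06,.0515,.06); b=cv2.minAreaRect(XY); print("plate",z,XY.mean(0),b)
a,w=widths(XY,1,180); w2=w[:90]+w[90:]; print("plate yaw",a[np.argmin(w2)],w2.min()/2)
m,z,XY=top_face(I,(.4205,-.3685),.04,.029,.04); b=cv2.minAreaRect(XY); a,w=widths(XY); w3=w[:60]+w[60:120]+w[120:]; print("hex",z,XY.mean(0),b,"flat normal",a[np.argmin(w3)],w3.min()/3)
P=cloud(*I[1:]); q=P[150:240,225:340]; print("pointer z",P[180:194,232:240,2].max(), "desk",np.nanmedian(P[230:270,400:500,2]))
# colour ray check of plate: bright sunlit/shaded face edges
E
```

```text
plate 0.05335639285470273 [ 590.0488  -343.03903] ((589.947265625, -343.9176330566406), (62.083412170410156, 61.79331970214844), 88.25521087646484)
plate yaw 89.0 61.313962244593824
hex 0.03334114035161767 [ 422.08945 -370.57248] ((422.04547119140625, -370.8194580078125), (42.5843505859375, 35.949180603027344), 30.242658615112305) flat normal 0.0 36.85529306309145
pointer z 0.021665506422969827 desk -0.00048557176070371244
```

```bash
python3 - <<'E'
from h import *
q=quat(-2); x,y=.590,-.343
r.reach([x,y,.14],q); command_gripper(.085,40)
r.move_straight([x,y,.085],speed=.15); print(r.move_straight([x,y,.064],speed=.05,max_force=10))
command_gripper(.05,40); s=r.read_state(); print("grip",s["grip_width"],s["grip_force"],s["eef_pos"])
r.move_straight([x,y,.082],speed=.04); r.move_straight([x,y,.18],speed=.15)
s=r.read_state(); print("lifted",s["grip_width"],s["grip_force"],s["contact_force"],s["time_s"])
g=np.array([.5567,.0135]); q=quat(101.5)
r.reach([*g,.15],q)
p,d,K,W=shot("top","top1"); shot("scene","scene1")
P=cloud(d,K,W); m=(np.hypot(P[...,0]-.59,P[...,1]+.343)<.025); print("stack top z",np.nanmedian(P[m][:,2]))
E
```

```text
False
grip 0.06055983135609861 46.183823347091675 [ 0.59019195 -0.34310918  0.06466038]
lifted 0.06065159715003146 45.834107995033264 [-0.08486846 -0.56741036 -2.2997916 ] 11.5417
stack top z 0.05356345706072507
```

```bash
python3 - <<'E'
from h import *
r.hold(.5); s=r.read_state(); print(s["contact_force"])
p,d,K,W=shot("top"); P=cloud(d,K,W)
I=load("scene1"); J=load("scene0")
def crop(I,u,v,a=45,b=40): return cv2.resize(I[0][v-b:v+b,u-a:u+a],(400,300),interpolation=cv2.INTER_CUBIC)
u,v=map(int,pix(*I[2:],[.557,.0135,.13])[0])
T0=load("top0");T1=load("top1")
cv2.imwrite("pics/c1.png",np.vstack([np.hstack([crop(I,u,v,60,45),crop(I,195,331)]),np.hstack([crop(T0,455,200,30,22),crop(T1,455,200,30,22)])])[:,:,::-1])
E
```

```text
[-0.42207391  0.72377747 -0.56382821]
```

View pics/c1.png

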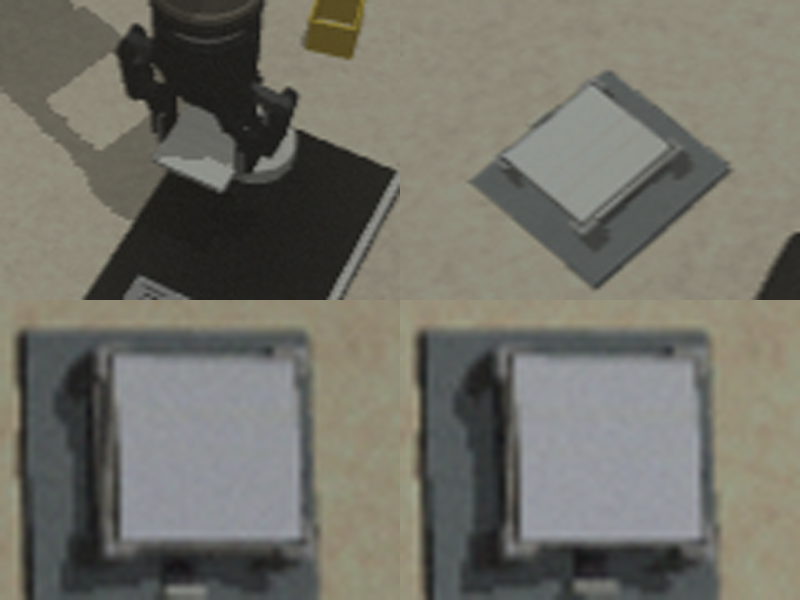

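The plate is in the gripper and the stack refilled. The plate may look slightly tilted, so I'll measure that from the depth before setting it down.

```bash
python3 - <<'E'
from h import *
for n in("top1","scene1"):
    p,d,K,W=load(n); P=cloud(d,K,W)
    m=(np.hypot(P[...,0]-.557,P[...,1]-.0135)<.042)&(P[...,2]<.148)&(P[...,2]>.10)&(p.min(-1)>90)
    Q=P[m]
    if len(Q)<20: print(n,len(Q)); continue
    c=Q.mean(0); u,s,v=np.linalg.svd(Q-c); print(n,len(Q),c,v[2],s, Q.min(0),Q.max(0))
I=load("scene1"); P=cloud(*I[1:])
m=(np.hypot(P[...,0]-.59,P[...,1]+.343)<.06)&(I[0].min(-1)>100); 
E
```

```text
top1 85 [0.53341239 0.01573508 0.13906599] [-0.02323248 -0.00351983 -0.99972389] [0.22403631 0.045963   0.01858443] [ 0.52296504 -0.01919168  0.13395653] [0.54802889 0.04194573 0.14442838]
scene1 366 [0.55706214 0.00825946 0.14030645] [-3.29263307e-04  4.31390548e-03  9.99990641e-01] [0.3474081  0.26666543 0.02930095] [ 0.52419354 -0.01917109  0.13571896] [0.59248986 0.03744389 0.14438673]
```

The plate is level and at the expected height, so I set it down and check from above.

```bash
python3 - <<'E'
from h import *
g=np.array([.5567,.0135])
r.move_straight([*g,.045],speed=.12); hit=r.move_straight([*g,.021],speed=.03,max_force=5); s=r.read_state(); print(hit,s["eef_pos"])
command_gripper(.080); r.move_straight([*g,.07],speed=.1); 
v=[.56-.0,.0135,.30]; r.reach(v,quat(101.5)); r.hold(.3); I=shot("wrist","w_mat")
print(r.read_state()["time_s"])
for n,c,rad,lo,hi in(("plate",(.557,.0135),.05,.011,.019),("riser",(.537,.1105),.045,.018,.027),("block",(.577,-.085),.05,.018,.027)):
    m,z,XY=top_face(I,c,rad,lo,hi); print(n,round(z,4),XY.mean(0),cv2.minAreaRect(XY))
E
```

```text
True [0.5565593  0.01349699 0.02584239]
17.3833
plate 0.0144 [555.7008    14.570402] ((555.8368530273438, 13.943586349487305), (61.81251525878906, 61.11782455444336), 11.533547401428223)
riser 0.0223 [535.54767  110.663574] ((535.9968872070312, 109.84711456298828), (68.97017669677734, 68.07341766357422), 11.487957954406738)
block 0.0225 [575.81757  -84.113335] ((575.98486328125, -84.66320037841797), (49.747928619384766, 64.65853118896484), 11.544937133789062)
```

View pics/w_mat.png

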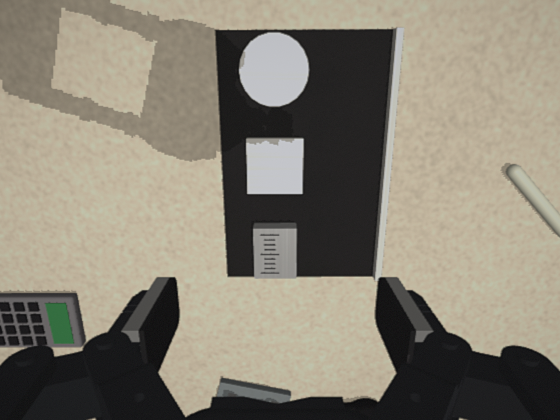

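The wrist view shows the plate at (275,166) midway between the riser (274,69) and the block (275,250), square and within about 1 mm. Hex next.

```bash
python3 - <<'E'
from h import *
x,y=.422,-.3707; yw=yaw_pick([x,y,.12],90,60); q=quat(yw); print(yw)
command_gripper(.07); r.reach([x,y,.12],q)
r.move_straight([x,y,.05],speed=.15); print(r.move_straight([x,y,.028],speed=.06,max_force=10))
command_gripper(.02,70); s=r.read_state(); print("grip",s["grip_width"],s["grip_force"])
r.move_straight([x,y,.16],speed=.15)
s=r.read_state(); print("lifted",s["grip_width"],s["grip_force"])
g=[.536,.1103]; yw=yaw_pick([*g,.14],90,30); r.reach([*g,.14],quat(yw)); r.hold(.2)
r.move_straight([*g,.065],speed=.12); hit=r.move_straight([*g,.045],speed=.03,max_force=5); s=r.read_state(); print(hit,s["eef_pos"],yw)
command_gripper(.06); r.move_straight([*g,.14],speed=.15)
v=[.45,.37,.26]; yw=yaw_pick(v,0,10); r.reach(v,quat(yw)); r.hold(.3); shot("wrist","w_left"); print(yw,r.read_state()["time_s"])
E
```

```text
390
False
grip 0.03508102520351261 70.73624497745186
lifted 0.035038319418867966 70.0423371582292
True [0.53607817 0.11030273 0.05150844] 90
120 27.7333
```

View pics/w_left.png

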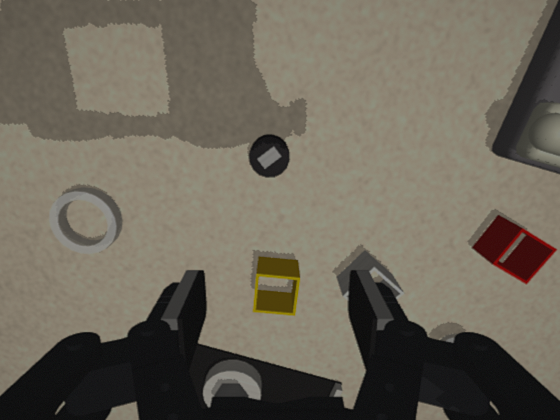

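The wrist view shows the mount at (270,156), the yellow tube at (277,285), and the grey tube at (372,278), partly hidden by a finger. The hex stands on the riser at (232,385).

```bash
python3 - <<'E'
from h import *
I=load("w_left"); m,z,XY=top_face(I,(.435,.382),.035,.018,.032); b=cv2.minAreaRect(XY); print("mount",z,XY.mean(0),b)
c=(XY.mean(0)+b[0])/2000; assert np.hypot(*(c-[.4345,.382]))<.006 and .02<z<.028
x,y=c; yw=yaw_pick([x,y,.12],0,10); print(yw)
r.reach([x,y,.12],quat(yw)); command_gripper(.07)
r.move_straight([x,y,.05],speed=.15); print(r.move_straight([x,y,.026],speed=.05,max_force=8))
command_gripper(.025,30); s=r.read_state(); print("grip",s["grip_width"],s["grip_force"])
r.move_straight([x,y,.16],speed=.15)
s=r.read_state(); print("lifted",s["grip_width"],s["grip_force"])
g=[.5558,.0138]; r.reach([*g,.14],quat(101.5)); r.hold(.2)
r.move_straight([*g,.055],speed=.12); hit=r.move_straight([*g,.036],speed=.02,max_force=4); s=r.read_state(); print(hit,s["eef_pos"])
command_gripper(.058); r.move_straight([*g,.14],speed=.12)
v=[.594,.317,.25]; yw=yaw_pick(v,78,90); r.reach(v,quat(yw)); r.hold(.3); I=shot("wrist","w_tube"); print(yw,r.read_state()["time_s"])
m,z,XY=top_face(I,(.595,.316),.04,.035,.048); print("tube",z,XY.mean(0),cv2.minAreaRect(XY))
E
```

```text
mount 0.02339234512838234 [433.39426 381.92886] ((433.1127014160156, 381.66265869140625), (38.3421516418457, 39.51934814453125), 30.45346450805664)
120
False
grip 0.03917626566436264 30.267907977104187
lifted 0.03905831709166867 30.197226405143738
True [0.55571826 0.01380821 0.04143026]
78 37.3667
tube 0.041166362058635 [595.30286 315.2912 ] ((595.2908935546875, 315.1408386230469), (45.54257583618164, 45.06946563720703), 77.9364013671875)
```

View pics/w_tube.png

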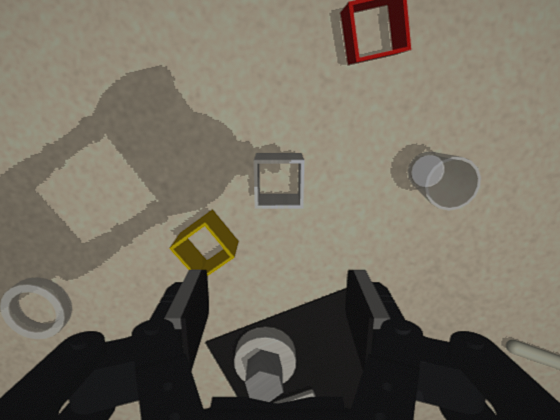

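The wrist view shows the grey tube at (279,180), with the yellow one clear of the left finger's path. I pick the tube and place it.

```bash
python3 - <<'E'
from h import *
x,y=.5953,.3152; q=quat(78)
command_gripper(.06,25); r.reach([x,y,.13],q)
r.move_straight([x,y,.065],speed=.15); print(r.move_straight([x,y,.032],speed=.05,max_force=8))
command_gripper(.035,25); s=r.read_state(); print("grip",s["grip_width"],s["grip_force"])
r.move_straight([x,y,.17],speed=.15)
s=r.read_state(); print("lifted",s["grip_width"],s["grip_force"])
g=[.6304,.0281]; yw=yaw_pick([*g,.15],11.5,180); r.reach([*g,.15],quat(yw)); r.hold(.2)
r.move_straight([*g,.055],speed=.12); hit=r.move_straight([*g,.030],speed=.02,max_force=4); s=r.read_state(); print(hit,s["eef_pos"],yw)
command_gripper(.058); r.move_straight([*g,.15],speed=.12)
v=[.56,.0135,.32]; r.reach(v,quat(101.5)); r.hold(.3); I=shot("wrist","w_end"); 
for n,c,rad,lo,hi in(("plate",(.556,.0135),.05,.011,.019),("riser",(.536,.1105),.045,.018,.027),("block",(.576,-.085),.05,.018,.027),("mount",(.556,.0135),.04,.033,.043),("hex",(.536,.1105),.04,.05,.062),("tube",(.63,.028),.04,.037,.05)):
    m,z,XY=top_face(I,c,rad,lo,hi); print(n,round(z,4),XY.mean(0),cv2.minAreaRect(XY))
P=cloud(*shot("top","top2")[1:]); print(r.read_state()["time_s"])
I=shot("scene","scene2"); cv2.imwrite("pics/end.png",np.hstack([cv2.resize(I[0][180:310,220:350],(390,390)),cv2.resize(I[0][290:370,150:240],(400,390))])[:,:,::-1])
E
```

```text
False
grip 0.044948488099444205 26.028615832328796
lifted 0.04476725410236198 25.788237154483795
True [0.63026569 0.02809601 0.0354451 ] 11.5
plate 0.0143 [555.9449    16.269447] ((555.9236450195312, 13.280902862548828), (61.83872604370117, 61.64997863769531), 11.500481605529785)
riser 0.0223 [535.8554  110.39892] ((535.4691772460938, 109.77630615234375), (68.52943420410156, 67.85149383544922), 11.495464324951172)
block 0.0225 [575.94183 -84.35217] ((575.9666137695312, -84.95226287841797), (49.69583511352539, 64.78587341308594), 11.728139877319336)
mount 0.0384 [555.0194    13.756097] ((554.8516235351562, 13.503547668457031), (38.29773712158203, 38.63632583618164), 11.500179290771484)
hex 0.0563 [535.5755  109.39199] ((535.509521484375, 109.02770233154297), (40.60887145996094, 35.9597053527832), 29.968347549438477)
tube 0.044 [630.1598   27.16702] ((629.0830078125, 27.914020538330078), (46.03859329223633, 45.836273193359375), 11.497893333435059)
47.25
```

View pics/w_end.png

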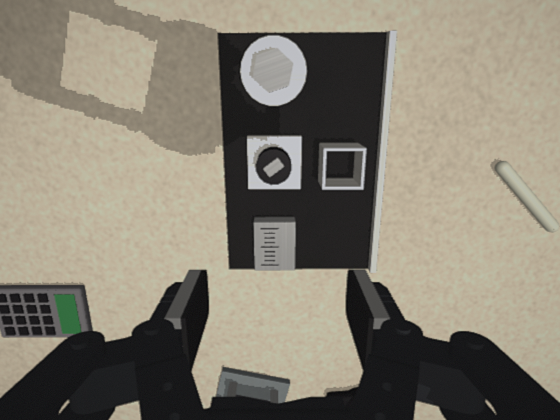

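View pics/end.png

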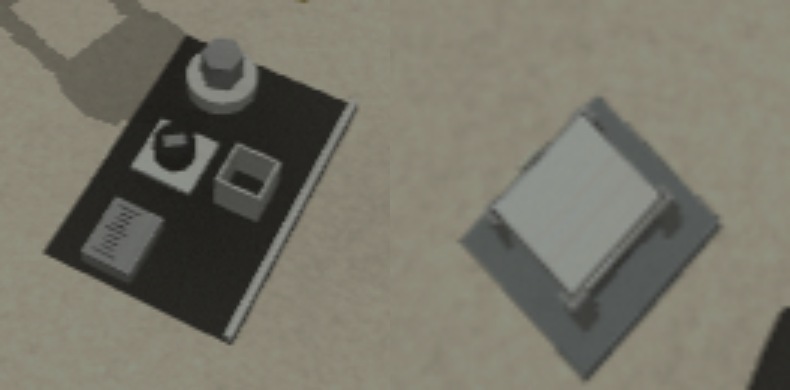

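Both views show everything standing where it should. The mount's top at 39 mm confirms a single plate was taken, so two remain. I'm handing in the job.

```bash
python3 -c "
from h import *
print(r.finish_job())"
```

```text
the job is handed in; nothing more can be done
None
```

The sample group is set out and handed in at about 47 s on the robot clock: plate, mount, hex and tube all measured upright and within about 2 mm of their targets, two plates left in the dispenser; the hand-in returned no verdict.

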